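Nest the component pans with their handles fanned

TASK

Nest the medium pan (blue handle) in the large fixed pan, then the small pan (orange handle) in the medium one, each upright and fully home, with the handles fanned counter-clockwise seen from above, orange about an eighth of a turn on from blue. The medium pan only goes home when the slot under it drops over the bar on the large pan's floor, 30 to 90 degrees on from the black handle: feel for it. Do not shift the other things on the bench.

Things in the scene. Friction and masses are not known exactly. Their poses are not given: they have to be found in the camera images.
- pan_large: large aluminium pan with a black handle, fixed to a dark round base plate (144 mm across, 8 thick). Origin: centre of the plate's underside, on the bench; z up, x along its handle. Rim 52 mm above the bench, 120 mm across outside; inside radius 50 mm at the floor, 56 at the rim
- large_floor (a point): centre of the large pan's flat inner floor, 12 mm above the bench; axes as the pan's. A fixed brass bar (flat-topped, 9 mm wide, 56 long, top 8 mm above the floor) lies across the floor, centred here. Its direction changes from start to start and is not reported: 30 to 90 degrees counter-clockwise, seen from above, from the black handle
- large_grip (a point): middle of the large pan's black handle, 100 mm out along the pan's x: a level bar 14 mm wide, to 140 mm out, 42 to 64 mm above the bench (only to 52 mm within 74 mm of the pan's axis)
- medium_centre (a point): medium aluminium pan, blue handle, loose, 0.11 to 0.21 kg, upright. This point: on its axis, half-way up, 27 mm above its underside; z up, x along its handle. 100 mm across the rim, 88 at the foot, 54 tall. Home (slot over the bar, handle on the large pan's +y side) this point is 27 mm above the large pan's floor; with the slot off the bar, 8 mm more
- medium_slot (a point): centre of the medium pan's underside, where a straight slot 12 mm wide and 10 deep runs right across in line with its handle; axes as the pan's
- medium_floor (a point): centre of the medium pan's flat inner floor, 13.5 mm above its underside; inside radius 40 mm here, 46 at the rim
- medium_grip (a point): middle of the medium pan's blue handle: a level bar 14 mm wide, 22 tall (44 to 66 mm above the pan's underside), from 64 to 130 mm out from the pan's axis. This point is 90 mm out along x and 55 mm above the underside. It fouls the black handle if nearly in line with it
- small_centre (a point): small aluminium pan, orange handle, loose, 0.08 to 0.16 kg, upright. This point: on its axis, half-way up, 27 mm above its flat underside; z up, x along its handle. 84 mm across the rim, 72 at the foot, 54 tall. Home on the medium pan's inner floor this point is 13.5 mm above the medium pan's centre point
- small_grip (a point): middle of the small pan's orange handle: a level bar 14 mm wide, 22 tall (44 to 66 mm above the pan's underside), from 56 to 122 mm out from the pan's axis. This point is 82 mm out along x and 55 mm above the underside. It must lie to the medium pan's +y side (counter-clockwise); in line with the blue handle it fouls it
- solder_spool: bystander: steel solder spool, upright, 54 mm across, 44 tall; origin centre of its underside
- screwdriver: bystander: red-handled screwdriver lying on the bench; origin below its middle, handle to its -x
- flux_jar: bystander: amber jar, 52 mm across, 60 tall; origin centre of its underside
- relay_module: bystander: small green circuit board 75 x 55 mm with a black and a blue block on it, 18 tall; origin centre of its underside
- green_tub: bystander: open green tub, 100 x 75 x 45 mm; origin centre of its underside
- dust_brush: bystander: flat dusting brush lying on the bench; origin below its middle
There are look-alikes about, which are no part of the job. Leave any purple look-alike of the part that bears small_centre alone.

How it is judged:
On the way:
1. the medium pan is fully home in the large pan, slot over the bar, blue handle counter-clockwise of the black one (z of medium_centre in the frame of pan_large between 0.036 and 0.0415 m and horizontal distance between medium_centre and pan_large below 0.007 m and angle between medium_centre's own z axis and vertical below 0.06 rad and x of medium_grip in the frame of pan_large above -0.02 m and y of medium_grip in the frame of pan_large above 0.03 m), for 0.2 s.
At the end, for the whole second after the job is handed in: Medium pan home in the large and small home in the medium: each upright within 0.06 rad, axes within 7 mm, height within 2.5 mm of home; blue handle counter-clockwise of the black one, orange handle 25 to 75 degrees counter-clockwise of the blue one (all of step 1 and z of small_centre in the frame of medium_centre between 0.011 and 0.0165 m and horizontal distance between small_centre and medium_centre below 0.007 m and angle between small_centre's own z axis and vertical below 0.06 rad and x of small_grip in the frame of medium_centre above 0.018 m and y of small_grip in the frame of medium_centre above 0.033 m); the robot touches nothing.
It fails at once if another thing on the bench is shifted by more than 30 mm (distance of any of solder_spool, screwdriver, flux_jar, relay_module, green_tub, dust_brush from where it was at the start of the episode above 0.03 m).
It also fails if it takes over 72 s, if anything falls off the work surface, if the arm or the gripper's body presses on something with over 40 N, if the wrist force passes 120 N, or if a joint passes its speed limit or range.

ROBOT

A 6-joint arm with a two-finger parallel gripper is mounted at the origin on the work surface. World frame = base frame: x ahead of the robot, y to its left, z up, the work surface at z = 0. Lengths are in m, angles in rad, forces in N, time in s.
With the tool pointing down it reaches from about 0.4 to 0.925 m from the base axis. Payload 12.5 kg.
Tool frame: the origin (TCP) lies midway between the tips of the shut fingers; the grasp point (between the pads) lies 19 mm behind it (ctrl.grasp_offset is the distance from the TCP to the grasp point, in m); z points along the fingers, y is the line along which they close (so a half turn about z gives the same grasp; the last joint's range is limited). The gripper opens to 95 mm and grips with 3 to 60 N. Pads are 20 mm wide; open, the fingers measure 119 mm over their backs; the gripper's body (75 mm by 180 mm) begins 59 mm behind the grasp point.
Start: joints at [-1.329, 0.491, 1.559, -0, 1.092, -0.106], TCP at [0.213, -0.588, 0.193] pointing down, gripper open.
Joint ranges: [-3.1, 3.1], [-0.84, 2.19], [0.05, 2.79], [-1.13, 4.28], [0.06, 2.93], [-2.69, 2.69]. Speed limits (rad/s): [2.22, 2.22, 2.79, 3.14, 3.14, 3.14].

INTERFACE

Orientations are given as a 3x3 rotation matrix whose columns are the frame's x, y, z axes.
In Python, from bench import ctrl gives the robot as it stands. The module is installed in compiled form; this text tells all that it offers. Calls block until the motion is done:
- ctrl.move_pose(position, orientation): joint-space move of the TCP to a pose.
- ctrl.move_straight(position, ori=None, vel=0.15, force_limit=None): straight line of the TCP; ori=None keeps the orientation; vel is the mean speed in m/s. With force_limit (N) it stops when the force on the tool has changed by that much, and returns True; else False.
- ctrl.movej(angles): joint-space move.
- ctrl.let_go() and ctrl.grasp(): open the fingers fully, or close them until they stop; the grip force is fixed at half the most.
- ctrl.pause(seconds).
- ctrl.inverse_kinematics(position, orientation): joint angles nearest the present ones, or None.
- ctrl.sense(): the state.
- ctrl.snapshot(name): name is "scene" or "top" or "wrist"; returns (picture, depth): 480x640x3 uint8, red, green, blue; 480x640 float32, m along the optical axis (not along the pixel's ray), 0 where there is no reading.
- ctrl.get_calibration(name): a dict with "camera_matrix" (3x3 intrinsics, pixels), "eye" and "attitude" of the camera in the world. Camera axes: x right, y down, z forward; pixel columns grow to the right and rows downward; lengths in m; the calibration is good to about 2 mm. The wrist camera is an equidistant fisheye: a pixel r from the principal point sees the ray r / f radians off the axis. A picture is of the moment at which its call begins: read the wrist's pose just before it. get_calibration takes no time and is no camera call; for the wrist camera it gives the pose at the moment of the call.
A pose or a line that the arm cannot do raises ctrl.MotionError and nothing moves.
- ctrl.close_job(): hands the job in; it is judged then, once.
The state is a dict: "time": time; "joint_pos": joint angles; "dq": joint speeds; "effort": joint torques, N m; "tool_pos": TCP position; "eef_rot": TCP orientation; "force": force on the tool from outside, world axes, zero at the start; "ft_torque": the same for the moment, N m; "opening": opening from 0.0 (shut) to 1.0 (fully open); "grasp_force": force on a finger pad.
Only numpy, scipy, OpenCV 4.12 (cv2) and the standard library are available. Lean on these libraries where they do the work, as an engineer would, in place of code of your own. Each camera call takes 0.05 s, during which the arm holds its last target. There are 200 camera calls.

## Working session

There is one attempt and no reset: what is moved stays moved. The work goes in short steps, each a Python script; the robot and the scene stay as the last script left them, time stands still between calls to the robot, and variables do not carry over. Pictures are saved under pics/ and viewed, at most 10 in all, crops included, and the job is handed in when it is done.

```bash
mkdir -p pics; python3 - <<'E'
from bench import ctrl
import cv2,numpy as np
for n in ("top","scene"):
    p,d=ctrl.snapshot(n); cv2.imwrite(f"pics/{n}0.png",p[:,:,::-1]); np.savez(f"{n}0.npz",p=p,d=d)
    c=ctrl.get_calibration(n); print(n,c, (d>0).mean())
print(ctrl.sense()['time'],ctrl.grasp_offset)
E
```

```text
top {'camera_matrix': array([[616.87939512,   0.        , 324.21685295],
       [  0.        , 616.87939512, 238.16098855],
       [  0.        ,   0.        ,   1.        ]]), 'eye': array([0.43972172, 0.04337137, 1.67578942]), 'attitude': array([[-0.02518969, -0.99579247,  0.088107  ],
       [-0.99962679,  0.02415824, -0.01275381],
       [ 0.01057163, -0.08839538, -0.99602937]])} 0.9961588541666667
scene {'camera_matrix': array([[605.10436039,   0.        , 314.62618072],
       [  0.        , 605.10436039, 239.42146849],
       [  0.        ,   0.        ,   1.        ]]), 'eye': array([ 1.29707783, -0.10708723,  1.03245805]), 'attitude': array([[ 0.19568627,  0.78332953, -0.59000146],
       [ 0.98064408, -0.15223205,  0.12313651],
       [ 0.00663933, -0.60267756, -0.79795719]])} 0.9958528645833333
0.1 0.0188
```

View pics/top0.png

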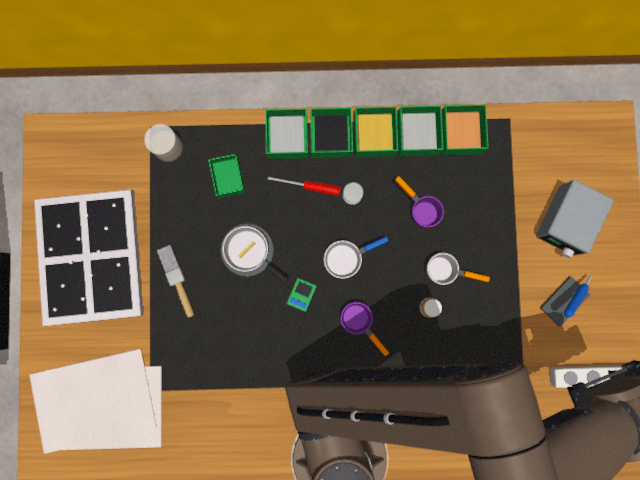

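View pics/scene0.png

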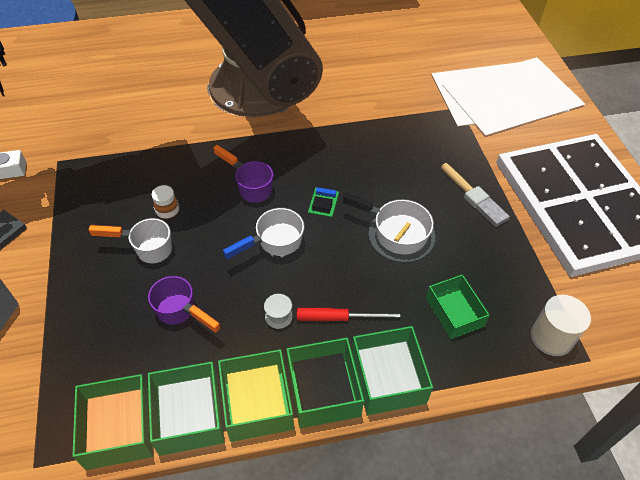

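Candidates in the top view. For the medium pan, the blue handle at (375,243) with its body at (343,260); the other blue things are the relay block (298,303) and the tool at (577,300). For the small pan, the aluminium one at (443,268) with its handle at (474,276); the look-alikes are the purple pans at (428,211) and (356,318). The large pan is at (247,250) and its yellow bar is visible inside it. The choices are the aluminium pans at (343,260) and (443,268).

```bash
cat > h.py <<'E'
import numpy as np,cv2
from bench import ctrl
def world(n,d,cal):
    K=cal['camera_matrix'];v,u=np.mgrid[:480,:640]
    P=np.stack([(u-K[0,2])/K[0,0]*d,(v-K[1,2])/K[1,1]*d,d],-1)
    return P@cal['attitude'].T+cal['eye']
def circ(p):
    A=np.c_[2*p,np.ones(len(p))];s=np.linalg.lstsq(A,(p**2).sum(1),rcond=None)[0]
    return s[:2],np.sqrt(s[2]+s[0]**2+s[1]**2)
E
python3 - <<'E'
from h import *
z=np.load('top0.npz');p,d=z['p'],z['d'];cal=ctrl.get_calibration('top');W=world('top',d,cal)
hsv=cv2.cvtColor(p,cv2.COLOR_RGB2HSV)
v,u=np.mgrid[:480,:640]
print('bench z',np.median(W[230:300,390:410,2]))
for nm,(cu,cv),R,zr in (('L',(247,250),28,(.042,.058)),('M',(343,260),24,(.045,.06)),('S',(443,268),21,(.045,.06))):
    near=np.hypot(u-cu,v-cv)<R
    low=near&(hsv[...,1]<60)&(hsv[...,2]>90)
    m=low&(W[...,2]>zr[0])&(W[...,2]<zr[1])
    q=W[m][:,:2];c,r=circ(q)
    print(nm,m.sum(),c,r,'minmax mid',(q.min(0)+q.max(0))/2,np.ptp(q,axis=0))
def line(m,nm,zp):
    K=cal['camera_matrix'];pu,pv=u[m],v[m]
    r=np.stack([(pu-K[0,2])/K[0,0],(pv-K[1,2])/K[1,1],np.ones(len(pu))],-1)@cal['attitude'].T
    P=(cal['eye']+r*((zp-cal['eye'][2])/r[:,2])[:,None])[:,:2]
    mu=P.mean(0);vv=np.linalg.svd(P-mu)[2][0];print(nm,m.sum(),mu,'ang',np.degrees(np.arctan2(vv[1],vv[0])))
H,S,V=hsv[...,0],hsv[...,1],hsv[...,2]
line((abs(H.astype(int)-110)<12)&(S>120)&(V>60)&(np.hypot(u-376,v-243)<20),'blue',.066)
line((abs(H.astype(int)-13)<9)&(S>150)&(V>100)&(np.hypot(u-474,v-276)<20),'orange',.066)
line((abs(H.astype(int)-24)<10)&(S>80)&(V>80)&(np.hypot(u-247,v-250)<18),'bar',.02)
m=(V<60)&(W[...,2]>.03)&(W[...,2]<.075)&(np.hypot(u-275,v-268)<25);line(m,'black',.064)
s=ctrl.get_calibration('wrist');print(s)
a=[cv2.resize(p[y-45:y+45,x-60:x+60],(400,300),interpolation=cv2.INTER_CUBIC) for x,y in ((247,250),(343,260),(443,268),(400,260))]
cv2.imwrite('pics/crop.png',np.vstack([np.hstack(a[:2]),np.hstack(a[2:])])[:,:,::-1])
E
```

```text
bench z 6.63051144048632e-05
L 260 [0.55963357 0.23089648] 0.057886848412633994 minmax mid [0.5602159  0.23225076] [0.11703044 0.11671612]
M 211 [ 0.52681243 -0.02615919] 0.04826345237095455 minmax mid [ 0.52607584 -0.02946909] [0.09843645 0.10834275]
S 179 [ 0.49463923 -0.29005693] 0.040084621303214274 minmax mid [ 0.49558708 -0.29432015] [0.08210357 0.09331517]
blue 161 [ 0.56531069 -0.11248714] ang -66.98872105751256
orange 164 [ 0.47276395 -0.37252362] ang 75.25637650550553
bar 58 [0.56135159 0.23233575] ang 134.00714001653674
black 136 [0.49390143 0.14855863] ang -128.78269516545606
{'camera_matrix': array([[371.64829954,   0.        , 325.03847583],
       [  0.        , 371.64829954, 234.60042621],
       [  0.        ,   0.        ,   1.        ]]), 'eye': array([ 0.27556509, -0.56651687,  0.38383749]), 'attitude': array([[ 0.34030493, -0.91353528, -0.22281347],
       [-0.94031395, -0.33098913, -0.07909411],
       [-0.00149357,  0.23643073, -0.9716472 ]])}
```

View pics/crop.png

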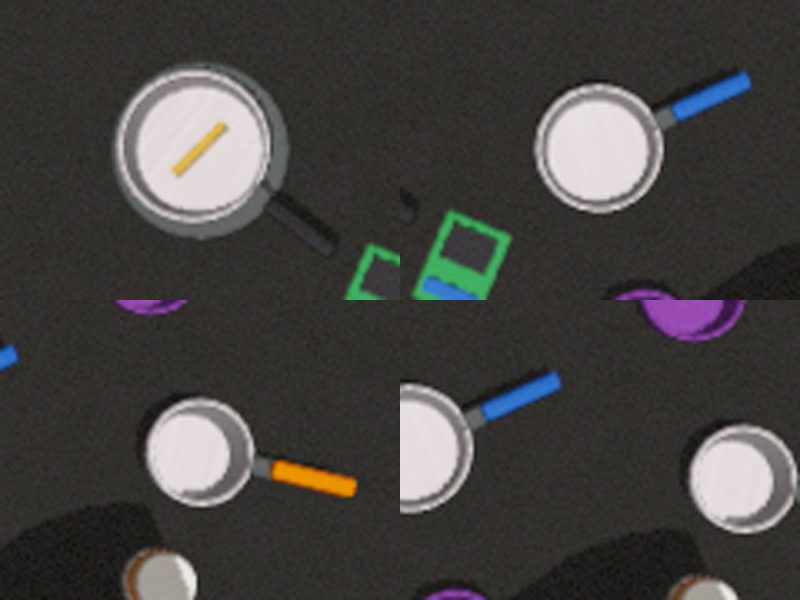

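The crops confirm both choices: blue-handled aluminium medium pan and orange-handled aluminium small pan. The brass bar lies about 83° counter-clockwise of the black handle. Next I take a close look with the wrist camera over each place.

```bash
cat >> h.py <<'E'
def R(y):
    c,s=np.cos(y),np.sin(y);return np.array([[c,s,0],[s,-c,0],[0,0,-1.]])
def rays(cal):
    K=cal['camera_matrix'];v,u=np.mgrid[:480,:640]
    a,b=(u-K[0,2])/K[0,0],(v-K[1,2])/K[1,1];t=np.hypot(a,b)+1e-9;k=np.sin(t)/t
    return np.stack([a*k,b*k,np.cos(t)],-1)
def wrist(name):
    cal=ctrl.get_calibration('wrist');p,d=ctrl.snapshot('wrist')
    r=rays(cal);W=(r/np.maximum(r[...,2:],.05)*d[...,None])@cal['attitude'].T+cal['eye'];W[d==0]=9
    cv2.imwrite(f'pics/{name}.png',p[:,:,::-1])
    return p,cv2.cvtColor(p,cv2.COLOR_RGB2HSV).astype(int),W,r@cal['attitude'].T,cal['eye']
def onplane(m,rw,eye,z):
    q=rw[m];return (eye+q*((z-eye[2])/q[:,2])[:,None])[:,:2]
def axis(P):
    hull=cv2.minAreaRect((P*1e4).astype(np.float32))
    mu=P.mean(0);vv=np.linalg.svd(P-mu,full_matrices=False)[2][0]
    return np.array(hull[0])/1e4,np.degrees(np.arctan2(vv[1],vv[0])),np.array(hull[1])/10
def colour(hsv,k):
    h,lo,s={'blue':(110,12,120),'orange':(13,8,150),'bar':(24,10,80)}[k]
    return (abs(hsv[...,0]-h)<lo)&(hsv[...,1]>s)&(hsv[...,2]>70)
def rim(hsv,W,c,rad,z):
    m=(np.hypot(W[...,0]-c[0],W[...,1]-c[1])<rad+.012)&(abs(W[...,2]-z)<.005)&(hsv[...,1]<70)
    cc,r=circ(W[m][:,:2]);return m.sum(),cc,r
E
python3 - <<'E'
from h import *
d=np.radians
for nm,p,y in (('M0',(.56,-.105),-66),('M1',(.62,.166),-46),('S0',(.474,-.37),-105),('S1',(.64,.245),9)):
    for k in (0,180): 
        q=ctrl.inverse_kinematics(np.array([*p,.12]),R(d(y+k))); print(nm,k,None if q is None else np.round(q,2))
ctrl.move_pose(np.array([.56,.20,.25]),R(d(-46)))
p,h,W,rw,e=wrist('wl')
near=np.hypot(W[...,0]-.56,W[...,1]-.232)<.045
m=colour(h,'bar')&near;print('eye',e,'bar',m.sum(),axis(onplane(m,rw,e,.02)))
print('rim',rim(h,W,(.56,.231),.06,.052),np.argwhere(m).mean(0))
m=colour(h,'bar')&near; print('bar z',np.median(W[m][:,2]))
m=(h[...,2]<70)&(abs(W[...,2]-.06)<.006)&(np.hypot(W[...,0]-.494,W[...,1]-.149)<.06);print('black',m.sum(),axis(W[m][:,:2]))
ctrl.move_pose(np.array([.53,-.03,.25]),R(d(-66)))
p,h,W,rw,e=wrist('wm')
m=colour(h,'blue')&(np.hypot(W[...,0]-.565,W[...,1]+.112)<.06)&(W[...,2]>.03);print('eye',e,'blue',m.sum(),axis(onplane(m&(W[...,2]>.06),rw,e,.066)),np.median(W[m][:,2]))
print('rim',rim(h,W,(.527,-.027),.05,.054))
print(ctrl.sense()['time'])
E
```

```text
M0 0 [-0.3   0.5   1.78 -0.    0.87  2.42]
M0 180 [-0.3   0.5   1.78 -0.    0.87 -0.72]
M1 0 [ 0.16  0.59  1.59 -0.    0.96  2.53]
M1 180 [ 0.16  0.59  1.59 -0.    0.96 -0.61]
S0 0 [-0.77  0.54  1.7  -0.    0.91  2.63]
S0 180 [-0.77  0.54  1.7  -0.    0.91 -0.51]
S1 0 [ 0.27  0.65  1.47 -0.    1.02  1.68]
S1 180 [ 0.27  0.65  1.47 -0.    1.02 -1.46]
eye [0.60640862 0.15008352 0.44164434] bar 274 (array([0.56180093, 0.23414128]), np.float64(133.99618770318094), array([ 7.06883163, 53.65344238]))
rim (np.int64(1491), array([0.55960236, 0.23227037]), np.float64(0.05859719694808841)) [221.52554745 303.13138686]
bar z 0.019336045211422986
black 833 (array([0.49373662, 0.15122322]), np.float64(51.23305323607475), array([65.91495972, 14.58448639]))
eye [ 0.55738666 -0.09174986  0.44178234] blue 846 (array([ 0.56420542, -0.11067695]), np.float64(-66.77385459479886), array([13.38663788, 64.20045776])) 0.065338720122571
rim (np.int64(1287), array([ 0.52729152, -0.02471314]), np.float64(0.048620227212230506))
4.15
```

View pics/wl.png

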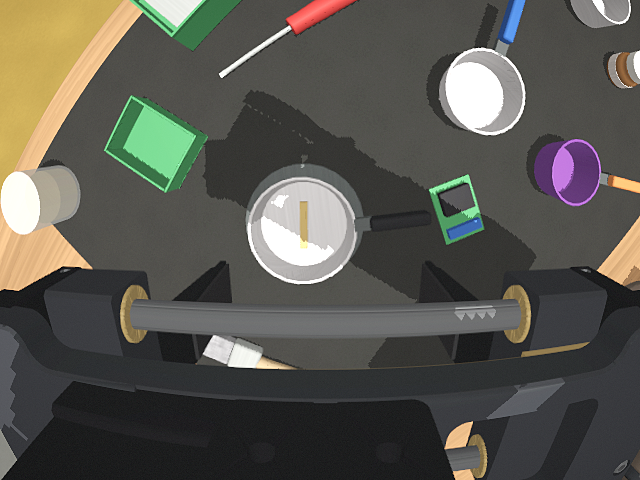

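```bash
cat >> h.py <<'E'
def tilt(hsv,W,c,rad,z):
    m=(np.hypot(W[...,0]-c[0],W[...,1]-c[1])<rad+.012)&(abs(W[...,2]-z)<.02)&(hsv[...,1]<70)&(hsv[...,2]>70)
    m&=np.hypot(W[...,0]-c[0],W[...,1]-c[1])>rad-.008
    P=W[m];A=np.c_[P[:,:2]-c,np.ones(len(P))]
    return m.sum(),np.linalg.lstsq(A,P[:,2],rcond=None)[0]
E
python3 - <<'E'
from h import *
y=np.radians(-66.9);c=np.array([.5268,-.024]);u=np.array([np.cos(y),np.sin(y)])
g=c+.084*u;Ro=R(y+np.pi)
ctrl.move_pose(np.array([*g,.10]),Ro)
print(ctrl.move_straight(np.array([*g,.036]),vel=.08,force_limit=8))
ctrl.grasp();s=ctrl.sense();print(s['opening'],s['grasp_force'],s['tool_pos'])
f0=s['force']
ctrl.move_straight(np.array([*g,.136]),vel=.1)
s=ctrl.sense();print(s['force']-f0,s['ft_torque'],s['time'],s['opening'])
p,h,W,rw,e=wrist('lift')
m=colour(h,'blue')&(W[...,2]>.14);print(m.sum(),axis(W[m][:,:2]))
print(rim(h,W,c,.05,.154),tilt(h,W,c,.05,.154))
E
```

```text
False
0.14642448116968992 30.000113546848297 [ 0.55977936 -0.10128737  0.03602477]
[-0.30279077 -0.04526835 -1.02763196] [-0.11724063 -0.21589369  0.00725996] 10.2167 0.1452403989318206
2662 (array([4.76363906, 4.44831211]), np.float64(47.1812306665126), array([12436.0171875 ,    63.18789063]))
(np.int64(6167), array([ 0.52654081, -0.02479057]), np.float64(0.048458304125095705)) (np.int64(12039), array([ 0.01547377, -0.03424428,  0.14714921]))
```

View pics/lift.png

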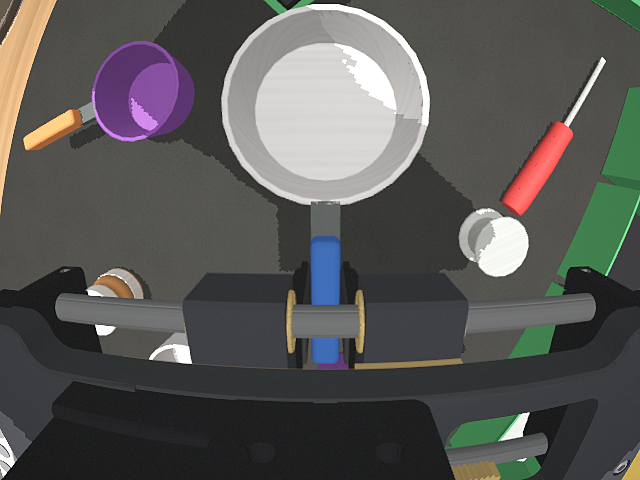

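```bash
cat > place.py <<'E'
from h import *
C=np.array([.5606,.2325])
def tgt(yaw,r=.084,dx=(0,0),C=C):
    y=np.radians(yaw);return C+np.array(dx)+r*np.array([np.cos(y),np.sin(y)]),R(y+np.pi)
def to(yaw,z,vel=.05,fl=None,dx=(0,0),r=.084):
    g,Ro=tgt(yaw,r,dx);st=ctrl.move_straight(np.array([*g,z]),Ro,vel=vel,force_limit=fl)
    s=ctrl.sense();print(yaw,z,st,'tcp',np.round(s['tool_pos'],4),'F',np.round(s['force'],1),'M',np.round(s['ft_torque'],2),'t',round(s['time'],2),flush=True)
    return st,s
E
python3 - <<'E'
from place import *
g,Ro=tgt(-46);ctrl.move_pose(np.array([*g,.136]),Ro)
to(-46,.075,.1); to(-46,.060,.05,10)
st,s=to(-46,.047,.02,12)
p,h,W,rw,e=wrist('in')
m=colour(h,'blue')&(W[...,2]>.05)&(W[...,2]<.1)
print(rim(h,W,C,.05,.068),tilt(h,W,C,.05,.068))
E
```

```text
-46 0.075 False tcp [0.6193 0.1719 0.0754] F [-0.2  0.8 -1.2] M [-0.07 -0.2   0.06] t 12.11
-46 0.06 False tcp [0.6189 0.1721 0.0597] F [-0.8 -0.3 -1.2] M [-0.05 -0.23 -0.01] t 12.56
-46 0.047 False tcp [0.6194 0.1721 0.0474] F [ 2.2 -1.8  4. ] M [-0.14 -0.51 -0.12] t 13.36
(np.int64(6100), array([0.56105169, 0.2318042 ]), np.float64(0.04852020181322971)) (np.int64(16093), array([-0.01072363,  0.00221337,  0.05750059]))
```

View pics/in.png

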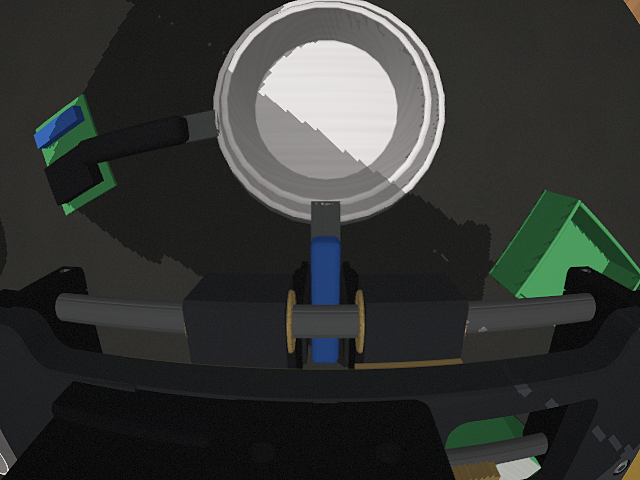

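It went down to the home height with only about 4 N. I'll release it, retreat and check the floor height and tilt, then look at the small pan.

```bash
python3 - <<'E'
from place import *
ctrl.let_go(); to(-46,.12,.1)
def floor(W,C,r,z):
    q=W[(np.hypot(W[...,0]-C[0],W[...,1]-C[1])<r)&(abs(W[...,2]-z)<.015)];A=np.c_[q[:,:2]-C,np.ones(len(q))]
    return len(q),np.linalg.lstsq(A,q[:,2],rcond=None)[0]
p,h,W,rw,e=wrist('rel')
m=colour(h,'blue')&(abs(W[...,2]-.075)<.012)&(np.hypot(W[...,0]-C[0],W[...,1]-C[1])<.15);P=W[m]
print('blue',m.sum(),axis(P[:,:2]),np.median(P[:,2]),'rim',rim(h,W,C,.05,.066),'floor',floor(W,C,.03,.0255))
y=np.radians(-104.8)
ctrl.move_pose(np.array([.485,-.30,.22]),R(y+np.pi))
p,h,W,rw,e=wrist('ws')
m=colour(h,'orange')&(W[...,2]>.06)&(W[...,2]<.08)&(np.hypot(W[...,0]-.473,W[...,1]+.373)<.05);print('orange',m.sum(),axis(onplane(m,rw,e,.066)))
print('rim',rim(h,W,(.4945,-.291),.042,.054),ctrl.sense()['time'])
E
```

```text
-46 0.12 False tcp [0.6186 0.172  0.1194] F [-0.1 -0.3  0.4] M [ 0.04 -0.14 -0.02] t 15.66
blue 1951 (array([0.62520396, 0.16513335]), np.float64(-46.22070476698213), array([13.68284149, 64.35098877])) 0.0773335585111869 rim (np.int64(3405), array([0.56080369, 0.23243161]), np.float64(0.048401190190505636)) floor (4764, array([0.00113592, 0.001823  , 0.02516955]))
orange 80 (array([ 0.47416348, -0.36372747]), np.float64(-100.21828001045962), array([53.12229614, 13.68104858]))
rim (np.int64(1291), array([ 0.49421114, -0.28897962]), np.float64(0.04066340414175597)) 17.575
```

View pics/rel.png

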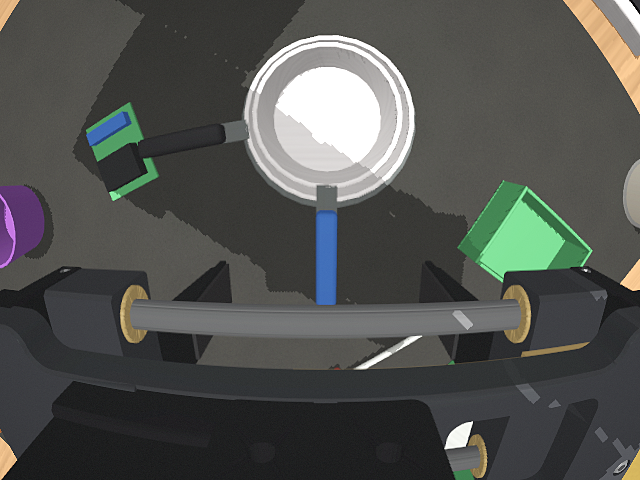

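Medium is home: its inner floor is at 25.2 mm (25.5 expected) and level, and the blue handle is at −46°. Now the small pan.

```bash
python3 - <<'E'
from place import *
y=np.radians(-104.8);c=np.array([.4945,-.289]);g=c+.076*np.array([np.cos(y),np.sin(y)]);Ro=R(y+np.pi)
ctrl.move_pose(np.array([*g,.10]),Ro)
print(ctrl.move_straight(np.array([*g,.036]),vel=.08,force_limit=8))
ctrl.grasp();s=ctrl.sense();print(s['opening'],s['grasp_force'])
ctrl.move_straight(np.array([*g,.15]),vel=.1)
p,h,W,rw,e=wrist('lift2')
print(rim(h,W,c,.042,.168),tilt(h,W,c,.042,.168))
m=colour(h,'orange')&(abs(W[...,2]-.18)<.012)&(np.hypot(W[...,0]-g[0],W[...,1]-g[1])<.05);print(axis(W[m][:,:2]))
print(ctrl.sense()['time'],ctrl.sense()['force'])
E
```

```text
False
0.1425491416092544 29.992843866348267
(np.int64(5396), array([ 0.49457113, -0.28949519]), np.float64(0.040664989401269655)) (np.int64(9469), array([-0.01182717, -0.04187807,  0.16185333]))
(array([ 0.47295796, -0.37169863]), np.float64(-103.9474883261566), array([65.12792969, 14.37886963]))
21.7083 [-0.46150593  0.18020964 -0.48017017]
```

View pics/lift2.png

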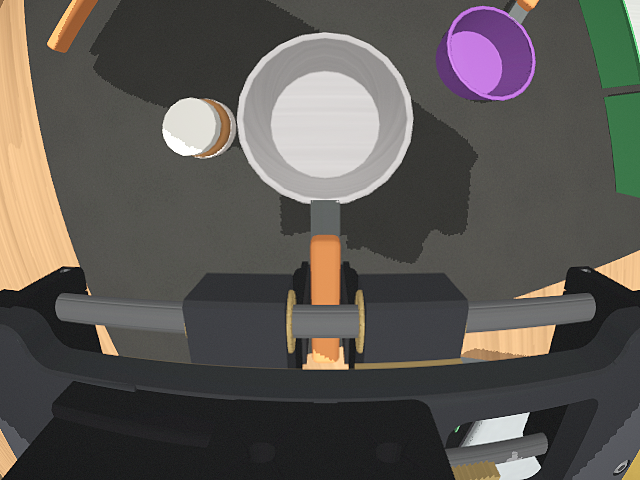

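```bash
python3 - <<'E'
from place import *
import place; place.C=np.array([.5608,.2324]); 
Y=8.8;Cn=place.C
g=Cn+.076*np.array([np.cos(np.radians(Y)),np.sin(np.radians(Y))]);Ro=R(np.radians(Y)+np.pi)
ctrl.move_pose(np.array([*g,.15]),Ro)
def go(z,v,fl):
    st=ctrl.move_straight(np.array([*g,z]),Ro,vel=v,force_limit=fl);s=ctrl.sense();print(z,st,s['tool_pos'],s['force'],s['time'],flush=True);return st
ok=not go(.085,.08,10)
if ok: go(.0608,.025,12)
p,h,W,rw,e=wrist('in2')
q=W[(np.hypot(W[...,0]-Cn[0],W[...,1]-Cn[1])<.025)];A=np.c_[q[:,:2]-Cn,np.ones(len(q))]
print(np.linalg.lstsq(A,q[:,2],rcond=None)[0])
print(rim(h,W,Cn,.042,.0795))
E
```

```text
0.085 False [0.63619689 0.24412613 0.08547713] [ 0.2238569   0.02371738 -0.52736209] 24.9083
0.0608 False [0.63621226 0.24422654 0.06128648] [0.6612596  0.93231792 3.81449325] 26.025
[-0.005424    0.00209888  0.02876058]
(np.int64(5802), array([0.56045998, 0.23102091]), np.float64(0.04056990286113907))
```

View pics/in2.png

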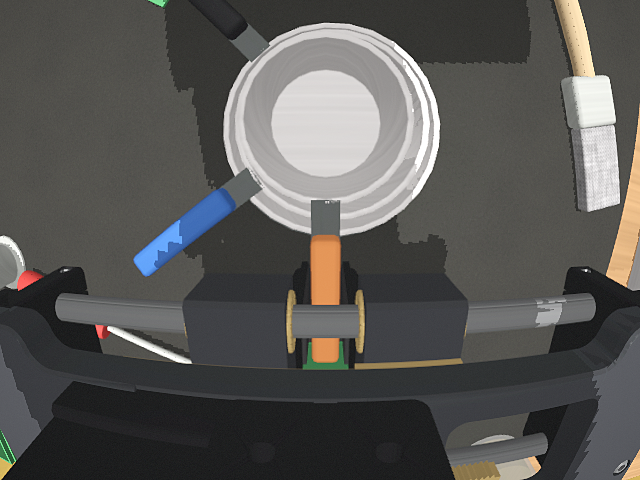

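Nested and level, with the handles fanned. I release, retreat and verify.

```bash
python3 - <<'E'
from place import *
ctrl.let_go(); p0=ctrl.sense()['tool_pos'];ctrl.move_straight(np.array([p0[0],p0[1],.16]),vel=.1)
ctrl.pause(.3)
Cn=np.array([.5608,.2324])
p,h,W,rw,e=wrist('fin')
q=W[(np.hypot(W[...,0]-Cn[0],W[...,1]-Cn[1])<.025)];A=np.c_[q[:,:2]-Cn,np.ones(len(q))]
print('floor',np.linalg.lstsq(A,q[:,2],rcond=None)[0],'rim S',rim(h,W,Cn,.036,.0795))
for k,z,o in (('blue',.078,(.628,.162)),('orange',.0915,(.649,.246))):
    m=colour(h,k)&(abs(W[...,2]-z)<.006)&(np.hypot(W[...,0]-o[0],W[...,1]-o[1])<.05);print(k,m.sum(),axis(W[m][:,:2]),np.percentile(W[m][:,2],[5,50,95]))
print(ctrl.sense()['time'])
E
```

```text
floor [-0.00117827  0.00098457  0.02865286] rim S (np.int64(2210), array([0.55912545, 0.23115675]), np.float64(0.04024701362982839))
blue 1432 (array([0.62548706, 0.16456152]), np.float64(-46.47453985018533), array([14.2095459 , 65.65462646])) [0.07543175 0.0773336  0.07854112]
orange 1649 (array([0.64479077, 0.2443272 ]), np.float64(8.55383229291441), array([65.01349487, 14.20224915])) [0.08878921 0.0908683  0.09216555]
28.9333
```

View pics/fin.png

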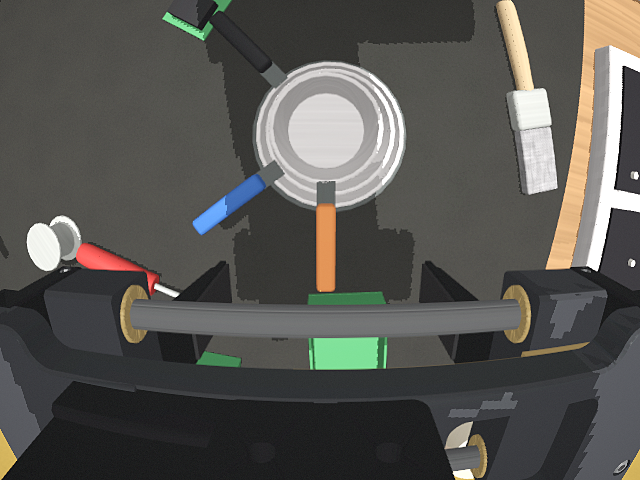

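Both pans are level, the tops of the orange and blue handles differ by 13.5 mm as they should, and the fan angle is 55°. The fit itself keeps the axes within about 4 mm. Handing in.

```bash
python3 -c "
from bench import ctrl
print(ctrl.close_job())"
```

```text
the job is handed in; nothing more can be done
None
```

I nested the medium pan in the large one over the bar and the small pan in the medium one, both level and home by the last camera check, with orange about 55° counter-clockwise of blue, and handed the job in; the verdict was not reported.

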